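# Leak-test a sleeve: load the test stand, release the catch, hold the lever down

### The arm

A 6-joint arm with a two-finger parallel gripper is mounted at the origin on the work surface. World frame = base frame: x ahead of the robot, y to its left, z up, the work surface at z = 0. Lengths are in m, angles in rad, forces in N, time in s.
With the tool pointing down it reaches from about 0.275 to 0.975 m from the base axis. Payload 8.4 kg.
Tool frame: the origin (TCP) lies between the finger pads; the fingertips stand 17 mm ahead of it and the grasp point (between the pads) lies 2 mm behind it; x points along the fingers, y is the direction in which the jaws open and shut, and the axes are right-handed (so a half turn about x gives the same grasp; the last joint's range is limited). The gripper opens to 92 mm and grips with 3 to 60 N. Pads are 20 mm wide; open, the fingers measure 128 mm over their backs; the gripper's body (75 mm by 189 mm) begins 69 mm behind the grasp point.
Start: joints at [-1.165, 0.353, 1.633, -0, 1.155, -0.002], TCP at [0.248, -0.574, 0.232] pointing down, gripper open.
Joint ranges: [-2.63, 2.63], [-0.92, 2.1], [0.06, 2.66], [-1.3, 4.44], [0, 2.69], [-3.02, 3.02]. Speed limits (rad/s): [2.22, 2.22, 2.79, 3.14, 3.14, 3.14].

### API

Orientations are given as a unit quaternion [x, y, z, w].
In Python, from station import readout, snapshot, camera_params, arm, spotter gives the robot as it stands. The module is installed in compiled form; this text tells all that it offers.
- The arm moves only by the tool play_rows, never from a script. Its argument "steps" is a list that holds one entry, the list of rows, each a list of 5 numbers: the finger opening in mm, from 0 to 91.9, then the shift along the tool's x, y, z in mm, then the turn about the tool's x in degrees. In form: [[[jaw, x, y, z, twist], ...]]. A call has 1 to 10 rows; each row shifts and turns the commanded pose from where the row before left it, along the tool's axes as they then stand; what a row does not reach is not made up. A row lasts 1/10 s, in which the tool goes at most 50 mm and 8.59 degrees, less where a joint would pass 70% of its speed; a pose out of reach is approached as far as the arm can. A call is refused whole if a number of a shift passes 50 or a number of a turn 8.59, either way. A call with a gripper value outside its range is refused whole. The fingers move at their own pace and stop on an object; "grip_force" is the grip in N (left out, the last holds). Time passes only in rows, so rows that do not move let the fingers close. It gives the time, the measured TCP pose, the force and the opening at its end, in the units of the state.
- readout.get_state(): the state, without advancing time (a new reading comes with each control period).
- snapshot(name): name is "side" or "top" or "wrist"; returns (picture, depth): 384x512x3 uint8, blue, green, red; 384x512 float32, m along the optical axis (not along the pixel's ray), 0 where there is no reading.
- camera_params(name): a dict with "fx", "fy", "cx", "cy" (pixels), "D" ([k1, k2, p1, p2, k3] as OpenCV has them; the pictures are not rectified), "R" (3x3) and "t" (3): a world point X has camera coordinates R X + t; the wrist camera has in their place "mount" (4x4, takes a point from camera to tool coordinates, whose origin is the TCP and whose axes are the tool frame's). Camera axes: x right, y down, z forward; pixel columns grow to the right and rows downward; lengths in m; the calibration is good to about 2 mm. A picture is of the moment at which its call begins: read the wrist's pose just before it. camera_params takes no time and is no camera call.
- arm.sign_off(): hands the job in, once; it reports no verdict.
Trained networks look in the newest picture that a camera, given by its name, has taken for a name from the list of things; names that differ only in an ending like _2 or _b are one class to them, and where a whole thing is asked for, a point or a joint stands for the part that bears it (a point fixed in the world has none). Each returns a list of dicts, best first, with "confidence" (0 to 1); they miss things now and then, are a little off and sometimes report something else, mostly with a low value. They report only what shows in the picture. A call takes as long as a camera call. They do not tell look-alikes from the thing itself.
- spotter.cut_out(camera, label): "region" (384x512 bool, what is visible of it).
- spotter.place_of(camera, label): "xyz" ([x, y, z] in m, in world coordinates, good to about 4 mm: a listed point, or the origin of a listed thing).
The state is a dict: "t": time; "joint_pos": joint angles; "dq": joint speeds; "effort": joint torques, N m; "tool_pos": TCP position; "eef_rot": TCP orientation; "contact_force": force on the tool from outside, world axes, zero at the start; "moment": the same for the moment, N m; "finger_gap": finger opening in m.
Only numpy, scipy, OpenCV 4.12 (cv2) and the standard library are available. Lean on these libraries where they do the work, as an engineer would, in place of code of your own. Each camera call takes 0.05 s, during which the arm holds its last target. There are 200 camera calls.

### The job

Leak-test the steel sleeve that fits the lever stand: with the lever still parked behind its safety catch, take the one of the two sleeves whose bore goes over the stand's pin, lower it (no dropping) onto the rubber seat and let go. Then press the catch's thumb tab right down so its gate clears the lever, and only then pull the lever down by its black hand grip until its rubber pad presses firmly on the sleeve. Finish while holding it: the gripper stays on the lever and keeps it firmly pressed down; leave the other sleeve and everything else on the bench where it stands.

Things in the scene. Friction and masses are not known exactly. Their poses are not given: they have to be found in the camera images.
- stand: Bolted-down leak-test stand: grey base plate (x -55 to 170, y -56 to 56, 15 mm thick), steel pin, clevis with a steel lever. Origin on the bench under the pin's axis; z up. The lever swings in the x-z plane and comes down towards -x; its hinge is 115 mm from the pin at +x. The lever's hand grip and a round gauge (to y = 85, z = 120 mm) are on the +y side, the catch's thumb tab on the -y side.
- pin_seat (a point): The rubber seat on which the sleeve must stand, on the pin's axis, 19 mm above the bench; axes as the stand. The pin is 27 mm in diameter for 20 mm above this point, then tapers to 17 mm at its top, 29 mm above this point.
- lever_hinge (a point): Centre of the lever's hinge, 85 mm above the bench; hinge axis along the stand's y. The lever is a 16 mm round bar; 115 mm from the hinge it carries the pressure pad, a 52 mm disc with a rubber face.
- lever_grip (a point): Middle of the lever's black hand grip: a freely revolving cylinder, 26 mm diameter, 72 mm long, sticking out to the stand's +y (axis along y), 235 mm from the hinge and 52 mm beside the lever's plane. Parked, the lever leans 15 degrees back (to +x), grip 312 mm above the bench; with the pad flat on the seated sleeve the lever is level, grip 85 mm high, 120 mm past the pin at -x.
- lever (a joint): Lever angle, rad: 0 parked, grows as it is pulled down; 1.83 is level with the pad on the seated sleeve, its own stop only at 1.95. A spring returns it when let go: at the grip about 2 N to start, 6 N to hold it level, and at least 6 N more to press the pad firmly. The engaged catch stops it at about 0.07.
- catch_tab (a point): Upper face of the catch's steel thumb tab (28 mm along the stand's x, 44 mm long), at its middle, 66 mm out from the rocker axis. That axis runs along the stand's x, 130 mm above the bench, 42 mm to the lever's -y side. At start the tab slopes 25 degrees up outwards (this point 160 mm above the bench), and the gate arm lies level across the front of the lever.
- catch (a joint): Catch angle, rad: 0 engaged (starts at 0 to 0.12). Pressing the tab down turns it to its stop at 1.25: gate pointing up beside the lever, tab sloping 47 degrees down outwards. Moves stiffly (about 2 N at the tab) and stays where it is left. The gate blocks the lever until it is up.
- sleeve_wide_mid (a point): Centre (half-way up) of the plain steel sleeve that fits: 48 mm outside, bore 31 mm, 40 mm tall, about 0.33 kg, standing upright on the bench, z along its axis. The same at either end.
- sleeve_narrow_mid (a point): Centre of the other plain steel sleeve: 48 mm outside, bore only 20 mm, 40 mm tall; it does not go over the pin. Leave it.
- stopper: Black rubber stopper, 36 mm across, 32 mm tall, origin under its centre. Leave it.
- bottle: Brown reagent bottle with a white cap, 84 mm across, 200 mm tall, origin under its centre. Leave it.
- beaker: Glass beaker, 70 mm across, 90 mm tall, origin under its centre. Leave it.
- carton: Carton of microscope slides, 32 x 82 x 55 mm, origin under its centre. Leave it.
- mailer: Flat white plastic slide box with grey lid, 34 x 84 x 25 mm, origin under its centre. Leave it.
- vial: Small glass vial with a white cap, 26 mm across, 66 mm tall, origin under its centre. Leave it.
- cylinder: Glass measuring cylinder on a square 56 mm foot, 160 mm tall, origin under its centre. Leave it.
There are look-alikes about, which are no part of the job. What is shaped like the part that bears sleeve_wide_mid but orange is not meant.

How it is judged:
On the way, in this order (a step that is already met when the one before it is completed fails the run):
1. the wide-bored sleeve sits on the rubber seat over the pin, let go, with the lever still parked and the catch engaged (horizontal distance between sleeve_wide_mid and pin_seat below 0.004 m and z of sleeve_wide_mid in the frame of pin_seat between 0.016 and 0.0235 m and angle between the z axis of sleeve_wide_mid and the z axis of pin_seat, either way round below 0.08 rad and contact force between the fingers and sleeve_wide below 0.1 N and value of joint catch below 0.3 rad and value of joint lever below 0.2 rad), for 0.2 s.
2. the catch is flipped, the lever still parked (value of joint catch above 1.05 rad and value of joint lever below 0.2 rad), for 0.2 s.
3. the lever is pulled down and its pad presses firmly on the seated sleeve (value of joint lever between 1.75 and 1.9 rad and contact force between lever and sleeve_wide above 5 N and contact force between the fingers and lever above 3 N and horizontal distance between sleeve_wide_mid and pin_seat below 0.004 m and z of sleeve_wide_mid in the frame of pin_seat between 0.016 and 0.0235 m and angle between the z axis of sleeve_wide_mid and the z axis of pin_seat, either way round below 0.08 rad), for 0.5 s.
At the end, for the whole second after the job is handed in: Wide-bored sleeve down on the seat over the pin (axis within 4 mm, height within 3.5 mm), catch off (above 1.05), fingers on the lever (over 3 N) holding it down on the sleeve (lever 1.75 to 1.90, pad over 5 N), nothing else moved over 30 mm (all of step 3 and value of joint catch above 1.05 rad and distance of each of sleeve_narrow_mid, stopper, bottle, beaker, carton, mailer, vial, cylinder from where it was at the start of the episode below 0.03 m); the arm keeps its last pose, push and grip.
It fails at once if the lever is moved while the catch is engaged (value of joint lever above 0.3 rad and value of joint catch below 0.5 rad).
It fails at once if the sleeve is dropped (contact force between the fingers and sleeve_wide below 0.05 N and linear speed of sleeve_wide above 0.8 m/s).
It fails at once if the other sleeve or another thing on the bench is pushed away or knocked over (distance of any of sleeve_narrow_mid, stopper, bottle, beaker, carton, mailer, vial, cylinder from where it was at the start of the episode above 0.03 m or angle between any of sleeve_narrow_mid, stopper, bottle, beaker, carton, mailer, vial, cylinder's own z axis and vertical above 0.5 rad).
It also fails if it takes over 64 s, if anything falls off the work surface, if the arm or the gripper's body presses on something with over 40 N, if the wrist force passes 120 N, or if a joint passes its speed limit or range.

## Working session

There is one attempt and no reset: what is moved stays moved. The work goes in short steps, Python scripts to look and compute and a tool call to move; the robot and the scene stay as the last step left them, time stands still between calls to the robot, and variables do not carry over. Pictures are saved under pics/ and viewed, on a budget of 10 in all, crops included, one or two more only if the job needs it, and the job is handed in when it is done.

Besides the shell and the picture viewer there is one more tool, called as name(argument=value, ...) on one line, values as JSON. play_rows: Moves the arm, as the interface text tells. Its arguments: {"type":"object","properties":{"steps":{"type":"array"},"grip_force":{"type":"number"}},"required":["steps"]}

```bash
mkdir -p pics; cat > h.py <<'E'
import numpy as np, cv2
from scipy.spatial.transform import Rotation as Ro
from station import readout, snapshot, camera_params, arm, spotter
def snap(name):
    s=readout.get_state(); p,d=snapshot(name); return s,p,d
def cam(name,s):
    """K,D, R,t world->cam"""
    c=camera_params(name); K=np.array([[c['fx'],0,c['cx']],[0,c['fy'],c['cy']],[0,0,1.]]); D=np.array(c['D'],float)
    if 'R' in c: return K,D,np.array(c['R']),np.array(c['t'])
    T=np.eye(4); T[:3,:3]=Ro.from_quat(s['eef_rot']).as_matrix(); T[:3,3]=s['tool_pos']
    W=np.linalg.inv(T@np.array(c['mount'])); return K,D,W[:3,:3],W[:3,3]
def ray(c,uv):
    K,D,R,t=c; n=cv2.undistortPoints(np.array(uv,float).reshape(-1,1,2),K,D).reshape(-1,2)
    return np.c_[n,np.ones(len(n))]
def to_world(c,uv,z):
    K,D,R,t=c; return (ray(c,uv)*np.array(z).reshape(-1,1)-t)@R
def on_plane(c,uv,h):
    K,D,R,t=c; d=ray(c,uv)@R; o=-R.T@t; return o+d*((h-o[2])/d[:,2])[:,None]
def proj(c,X):
    K,D,R,t=c; return cv2.projectPoints(np.array(X,float).reshape(-1,3),cv2.Rodrigues(R)[0],t,K,D)[0].reshape(-1,2)
def cloud(c,d):
    v,u=np.nonzero(d>0); return to_world(c,np.c_[u,v],d[v,u]),u,v
E
python3 - <<'E'
from h import *
np.set_printoptions(precision=4,suppress=True)
for n in('top','side'):
    s,p,d=snap(n); cv2.imwrite(f'pics/{n}0.png',p); np.save(f'{n}_d.npy',d)
    c=cam(n,s); print(n,-c[2].T@c[3])
    for l in ['stand','pin_seat','lever_hinge','lever_grip','catch_tab','sleeve_wide_mid','sleeve_narrow_mid','stopper','bottle','beaker','carton','mailer','vial','cylinder']:
        for r in spotter.place_of(n,l)[:3]: print(l,np.array(r['xyz']),round(r['confidence'],2),proj(c,r['xyz'])[0].round())
print(readout.get_state())
E
```

```text
top [0.343  0.0307 1.4668]
stand [0.3719 0.1778 0.0016] 0.73 [230. 241.]
stand [ 0.5364 -0.0097 -0.0014] 0.66 [279. 199.]
pin_seat [ 0.6224 -0.2417  0.0225] 0.75 [341. 175.]
pin_seat [ 0.5322 -0.0072  0.0214] 0.62 [279. 199.]
lever_hinge [0.5509 0.1059 0.083 ] 0.79 [248. 191.]
lever_hinge [ 0.5058  0.4256 -0.0005] 0.66 [166. 206.]
lever_grip [0.5072 0.1741 0.3181] 0.83 [221. 194.]
catch_tab [0.6546 0.0812 0.1602] 0.49 [254. 159.]
catch_tab [0.5515 0.1085 0.0827] 0.45 [247. 191.]
sleeve_wide_mid [ 0.6222 -0.2409  0.0199] 0.7 [340. 176.]
sleeve_wide_mid [ 0.6208 -0.3304  0.0197] 0.6 [364. 176.]
sleeve_narrow_mid [ 0.4734 -0.2171  0.0214] 0.55 [335. 215.]
stopper [ 0.5272 -0.3534 -0.001 ] 0.61 [370. 201.]
stopper [0.5475 0.1106 0.0834] 0.35 [247. 192.]
bottle [0.6245 0.4346 0.0028] 0.73 [165. 175.]
bottle [ 0.3851 -0.0617  0.0011] 0.68 [293. 238.]
bottle [0.5536 0.1079 0.0812] 0.28 [248. 191.]
beaker [ 0.412   0.365  -0.0034] 0.77 [181. 231.]
carton [ 0.7412 -0.1729  0.0013] 0.55 [321. 146.]
mailer [ 0.388  -0.0615 -0.0019] 0.72 [293. 238.]
mailer [0.3726 0.1818 0.0008] 0.62 [229. 241.]
[... 768 characters left out ...]
.0614 -0.0018] 0.59 [311. 249.]
vial [ 0.3695  0.1771 -0.0009] 0.57 [261. 296.]
vial [0.5074 0.1762 0.3148] 0.43 [222. 187.]
cylinder [ 0.5063  0.4275 -0.0011] 0.9 [160. 320.]
cylinder [ 0.381  -0.0611 -0.0017] 0.24 [311. 250.]
{'t': 1.5, 'joint_pos': array([-1.1654,  0.353 ,  1.6334,  0.    ,  1.1552, -0.0024]), 'dq': array([-0.0004, -0.0013, -0.0014,  0.0006, -0.0009,  0.0006]), 'effort': array([  0.0023, -59.3738, -33.4569,   0.07  ,   0.0158,  -0.    ]), 'tool_pos': array([ 0.2478, -0.5737,  0.2316]), 'eef_rot': array([ 0.6925,  0.1432, -0.6925,  0.1431]), 'contact_force': array([ 0.0993, -0.4474, -0.3873]), 'moment': array([-0.001 ,  0.042 , -0.0705]), 'finger_gap': 0.09219107057845209}
```

View both.

```bash
python3 - <<'E'
import cv2
for n,(a,b,c,d) in {'top':(130,270,140,400),'side':(120,340,100,400)}.items():
    p=cv2.imread(f'pics/{n}0.png')[a:b,c:d]; f=min(800/p.shape[1],600/p.shape[0]); cv2.imwrite(f'pics/{n}0c.png',cv2.resize(p,None,fx=f,fy=f,interpolation=3)); print(f)
E
```

```text
3.076923076923077
2.6666666666666665
```

View pics/top0c.png

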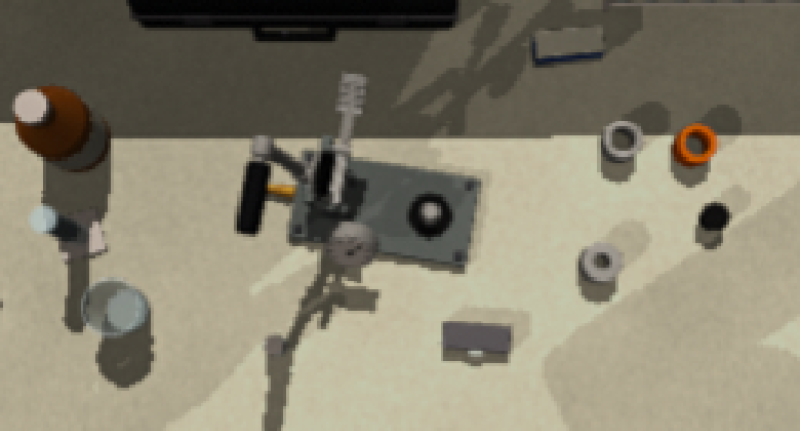

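View pics/side0c.png

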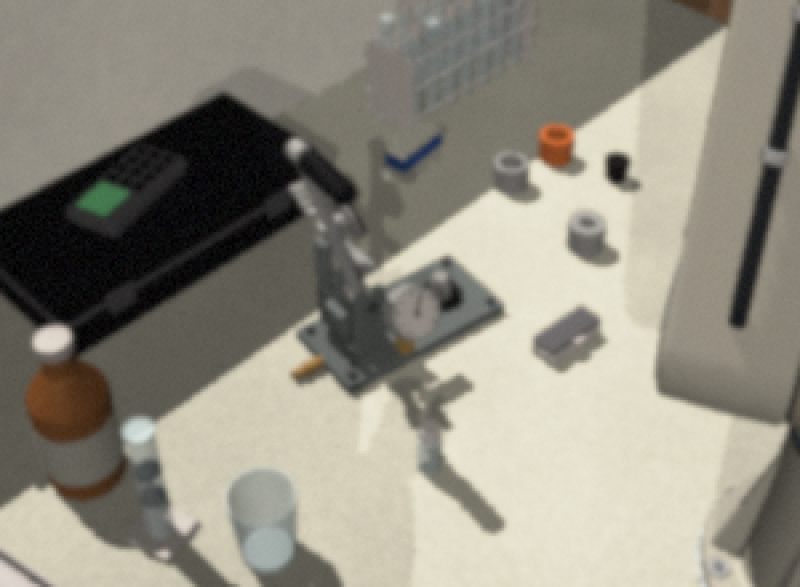

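Candidates for the wide sleeve: the grey wide‑bore ring at top px (342,176), which I choose; the orange look‑alike at (364,176); and the grey narrow‑bore one at (335,215). I move the wrist camera over them for the close check.

```bash
cat >> h.py <<'E'
def rel(target,yaw_dir=None):
    """shift in tool mm to reach target TCP; twist deg so tool y is along +-yaw_dir"""
    s=readout.get_state(); R=Ro.from_quat(s['eef_rot']).as_matrix()
    tw=None
    if yaw_dir is not None:
        y=np.array([*yaw_dir,0.])@R; tw=np.degrees(np.arctan2(y[2],y[1])); tw=(tw+90)%180-90
    return (R.T@(np.array(target)-s['tool_pos'])*1000).round(1),tw
E
python3 - <<'E'
from h import *
np.set_printoptions(precision=3,suppress=True)
s=readout.get_state(); print(Ro.from_quat(s['eef_rot']).as_matrix()); print(camera_params('wrist')['mount'],camera_params('wrist')['fx'])
print(rel([0.56,-0.245,0.26],[-.989,.148]))
c=cam('top',s); P,u,v=cloud(c,np.load('top_d.npy'))
for x0 in np.arange(.3,1.0,.05):
    print(round(x0,2),[round(float(P[(abs(P[:,0]-x0)<.025)&(abs(P[:,1]-y0)<.025),2].max(initial=-1)),2) for y0 in np.arange(-.4,.5,.05)])
E
```

```text
[[-0.     0.397 -0.918]
 [ 0.    -0.918 -0.397]
 [-1.    -0.    -0.   ]]
[[-0.    -0.28   0.96  -0.153]
 [ 1.     0.     0.    -0.   ]
 [-0.     0.96   0.28  -0.079]
 [ 0.     0.     0.     1.   ]] 276.7161279825127
(array([ -28.4, -178. , -416.9]), np.float64(-58.127843476796954))
0.3 [0.01, 0.01, 0.01, 0.01, 0.01, 0.01, 0.01, 0.01, 0.01, 0.01, 0.01, 0.01, 0.01, 0.01, 0.01, 0.01, 0.01, 0.01]
0.35 [0.01, 0.01, 0.01, 0.01, 0.01, 0.01, 0.03, 0.03, 0.02, 0.01, 0.01, 0.07, 0.07, 0.01, 0.01, 0.01, 0.01, 0.01]
0.4 [0.01, 0.01, 0.01, 0.01, 0.01, 0.01, 0.03, 0.03, 0.03, 0.01, 0.01, 0.07, 0.07, 0.01, 0.01, 0.1, 0.09, 0.01]
0.45 [0.01, 0.01, 0.01, 0.05, 0.05, 0.01, 0.01, 0.02, 0.01, 0.1, 0.1, 0.32, 0.32, 0.01, 0.01, 0.09, 0.09, 0.01]
0.5 [0.01, 0.04, 0.01, 0.04, 0.05, 0.01, 0.01, 0.02, 0.05, 0.12, 0.12, 0.33, 0.33, 0.01, 0.01, 0.01, 0.17, 0.17]
0.55 [0.01, 0.04, 0.01, 0.01, 0.01, 0.01, 0.01, 0.02, 0.06, 0.02, 0.23, 0.33, 0.33, 0.01, 0.01, 0.01, 0.01, 0.01]
0.6 [0.01, 0.04, 0.05, 0.05, 0.04, 0.01, 0.01, 0.02, 0.02, 0.02, 0.15, 0.02, 0.01, 0.01, 0.01, 0.01, 0.2, 0.21]
0.65 [0.01, 0.05, 0.04, 0.04, 0.04, 0.01, 0.01, 0.01, 0.01, 0.17, 0.17, 0.01, 0.01, 0.01, 0.01, 0.01, 0.2, 0.21]
0.7 [0.01, 0.01, 0.01, 0.01, 0.06, 0.06, 0.01, 0.01, 0.01, 0.01, 0.01, 0.01, 0.01, 0.01, 0.01, 0.01, 0.01, 0.01]
0.75 [0.01, 0.01, 0.01, 0.01, 0.06, 0.06, 0.01, 0.1, 0.1, 0.1, 0.1, 0.1, 0.1, 0.1, 0.1, 0.1, 0.01, 0.01]
0.8 [0.17, 0.18, 0.18, 0.17, 0.01, 0.01, 0.01, 0.1, 0.1, 0.1, 0.1, 0.1, 0.12, 0.12, 0.1, 0.1, 0.01, 0.01]
0.85 [0.18, 0.17, 0.18, 0.16, 0.01, 0.01, 0.01, 0.1, 0.1, 0.1, 0.12, 0.13, 0.13, 0.13, 0.1, 0.1, 0.01, 0.01]
0.9 [0.17, 0.12, 0.13, 0.13, 0.01, 0.01, 0.01, 0.1, 0.1, 0.1, 0.12, 0.13, 0.13, 0.12, 0.1, 0.1, 0.01, 0.01]
0.95 [0.01, 0.01, 0.01, 0.01, 0.01, 0.01, 0.01, 0.1, 0.1, 0.1, 0.1, 0.1, 0.11, 0.1, 0.1, 0.1, 0.01, 0.01]
```

play_rows(steps=[[[91,-5,0,0,-8.3],[91,-5,0,0,-8.3],[91,-5,0,0,-8.3],[91,-5,0,0,-8.3],[91,-5,0,0,-8.3],[91,0,0,0,-8.3],[91,0,0,0,-8.3]]])

```text
t: 2.2
tool_pos: [0.2479, -0.5738, 0.2568]
eef_rot: [-0.534, -0.463, 0.534, -0.463]
contact_force: [0.4, -0.6, -0.5]
finger_gap: 0.0912
```

```bash
python3 -c "
from h import *
print(rel([0.59,-0.23,0.26],[-.989,.148]))"
```

```text
(array([  -3.3,  289.6, -389.1]), np.float64(0.3177474481445586))
```

play_rows(steps=[[[91,0,29,-39,0],[91,0,29,-39,0],[91,0,29,-39,0],[91,0,29,-39,0],[91,0,29,-39,0],[91,0,29,-39,0],[91,0,29,-39,0],[91,0,29,-39,0],[91,0,29,-39,0],[91,0,29,-39,0]]])

```text
t: 3.2
tool_pos: [0.5938, -0.2295, 0.2567]
eef_rot: [0.536, 0.461, -0.536, 0.462]
contact_force: [0.1, -0.1, 0.7]
finger_gap: 0.091
```

```bash
cat > look.py <<'E'
from h import *
import sys
np.set_printoptions(precision=4,suppress=True)
s,p,d=snap('wrist'); c=cam('wrist',s); tag=sys.argv[1]
cv2.imwrite(f'pics/{tag}.png',cv2.resize(p,(768,576),interpolation=3)); np.savez(f'{tag}.npz',d=d,p=p,**{k:s[k] for k in('tool_pos','eef_rot')})
print(s['t'],s['tool_pos'],s['dq'].round(2))
for l in sys.argv[2:]:
    for r in spotter.place_of('wrist',l)[:3]: print(l,np.array(r['xyz']),round(r['confidence'],2),proj(c,r['xyz'])[0].round())
E
python3 look.py w1 sleeve_wide_mid sleeve_narrow_mid
```

```text
3.2 [ 0.5938 -0.2295  0.2567] [ 0.72  0.29 -0.42 -0.    0.12  0.71]
sleeve_wide_mid [ 0.6271 -0.2452  0.0221] 0.63 [282. 173.]
sleeve_narrow_mid [ 0.4706 -0.2117  0.0152] 0.56 [172. 166.]
```

View pics/w1.png

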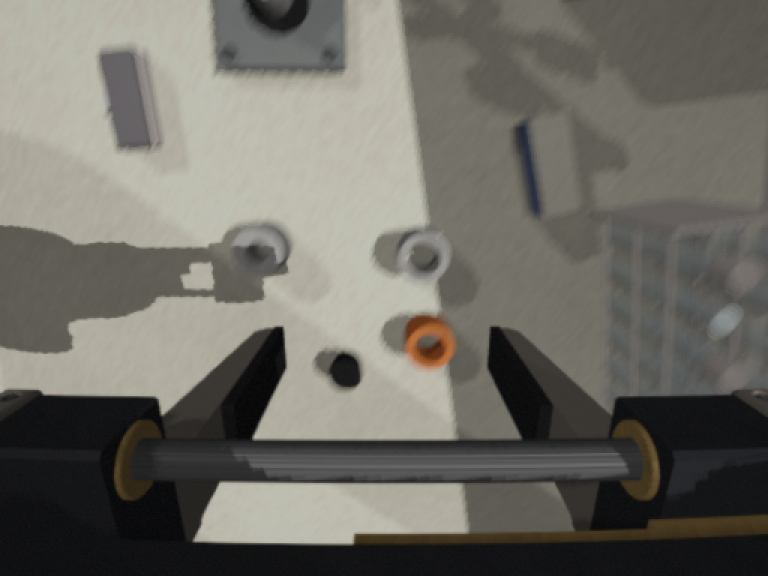

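The grey wide-bore sleeve is at view (424,255), orange at (430,342), narrow grey at (259,250), so the choice is confirmed. Next I measure it with the arm at rest.

```bash
cat >> h.py <<'E'
from scipy.optimize import least_squares
def sleeve(cam_name='wrist',label='sleeve_wide_mid',near=(0.622,-0.241)):
    s,p,d=snap(cam_name); c=cam(cam_name,s)
    for r in spotter.cut_out(cam_name,label)[:3]:
        m=r['region']&(d>0); v,u=np.nonzero(m); P=to_world(c,np.c_[u,v],d[v,u])
        if np.linalg.norm(np.median(P[:,:2],0)-near)>.04: continue
        h=np.percentile(P[:,2],95); T=P[P[:,2]>h-.006][:,:2]
        # outer rim: points on the convex hull of the top face
        H=cv2.convexHull(T.astype(np.float32)).reshape(-1,2)
        f=lambda q:np.hypot(*(H-q[:2]).T)-q[2]
        q=least_squares(f,[*T.mean(0),.024],loss='soft_l1',f_scale=.001).x
        print(cam_name,label,round(r['confidence'],2),'top',np.median(P[P[:,2]>h-.006][:,2]).round(4),'circle',q.round(4),'mean',T.mean(0).round(4),len(T))
        return q
E
python3 - <<'E'
from h import *
sleeve('wrist'); sleeve('top')
print(readout.get_state()['dq'].round(3), rel([0.624,-0.2,0.2],[-.989,.148]))
E
```

```text
wrist sleeve_wide_mid 0.77 top 0.0396 circle [ 0.6226 -0.2417  0.0234] mean [ 0.6225 -0.241 ] 544
top sleeve_wide_mid 0.4 top 0.0409 circle [ 0.6206 -0.2428  0.0193] mean [ 0.6221 -0.2298] 21
[-0.006 -0.002  0.001  0.001  0.     0.003] (array([ 56.5,  27.3, -36.6]), np.float64(-0.08978027494453045))
```

```bash
python3 -c "
from h import *
print(rel([0.6225,-0.2415,0.12],[-.989,.148]))"
```

```text
(array([136.5,  32. ,   4.6]), np.float64(-0.08978027494453045))
```

play_rows(steps=[[[91,27,6.4,0.9,0],[91,27,6.4,0.9,0],[91,27,6.4,0.9,0],[91,27,6.4,0.9,0],[91,28,6.4,1,0],[91,0,0,0,0],[91,0,0,0,0]]])

```text
t: 4.25
tool_pos: [0.6226, -0.2414, 0.1209]
eef_rot: [-0.536, -0.461, 0.536, -0.461]
contact_force: [-0.2, 0.2, 0.6]
finger_gap: 0.0909
```

```bash
python3 -c "
from h import *
q=sleeve('wrist')
print(readout.get_state()['dq'].round(3))
print(rel([*q[:2],0.026],[-.989,.148]),rel([.6225,-.2415,0.026]))"
```

```text
wrist sleeve_wide_mid 0.85 top 0.0397 circle [ 0.623  -0.2415  0.0234] mean [ 0.6229 -0.2407] 1248
[ 0.006 -0.01  -0.005  0.001 -0.003  0.001]
(array([96.4, -1. ,  0.3]), np.float64(-0.07432820224425996)) (array([96.4, -1.4,  0.4]), None)
```

play_rows(steps=[[[91,25,0,0,0],[91,25,-0.5,0,0],[91,25,-0.5,0,0],[91,19.5,0,0,0],[91,0,0,0,0],[40,0,0,0,0],[40,0,0,0,0],[40,0,0,0,0],[40,0,0,0,0],[40,0,0,0,0]]], grip_force=30)

```text
t: 5.35
tool_pos: [0.6228, -0.2404, 0.0267]
eef_rot: [0.536, 0.461, -0.536, 0.462]
contact_force: [0.2, 0.4, 0.4]
finger_gap: 0.0531
```

play_rows(steps=[[[40,0,0,0,0],[40,-5,0,0,0],[40,-25,0,0,0],[40,-30,0,0,0],[40,-30,0,0,0],[40,-30,0,0,0],[40,0,0,0,0],[40,0,0,0,0]]])

```text
t: 6.15
tool_pos: [0.6222, -0.2402, 0.1457]
eef_rot: [-0.536, -0.461, 0.536, -0.461]
contact_force: [0.6, 1.3, -4.9]
finger_gap: 0.0479
```

```bash
python3 -c "
from h import *
print(rel([.53,-.13,0.19]))"
```

```text
(array([ -44.3, -107.5,  -95.3]), None)
```

play_rows(steps=[[[40,-15,-26,-24,0],[40,-15,-27,-24,0],[40,-14,-27,-24,0],[40,0,-27,-24,0],[40,0,0,0,0],[40,0,0,0,0],[40,0,0,0,0]]])

```text
t: 6.85
tool_pos: [0.5311, -0.1298, 0.189]
eef_rot: [-0.536, -0.462, 0.536, -0.461]
contact_force: [-0.3, -0.5, -3.9]
finger_gap: 0.0477
```

```bash
python3 look.py w2 pin_seat stand lever_hinge sleeve_wide_mid; python3 - <<'E'
from h import *
z=np.load('w2.npz'); c=cam('wrist',z); P,u,v=cloud(c,z['d'])
O=np.array([.531,-.008])
m=np.hypot(*(P[:,:2]-O).T)<.06
for a in np.arange(.005,.06,.005):
    k=m&(P[:,2]>a)&(P[:,2]<=a+.005); print(a.round(3),k.sum(),P[k][:,:2].mean(0).round(4) if k.any() else '')
k=m&(P[:,2]>.044)
T=P[k][:,:2]; print('pin top',cv2.minEnclosingCircle(T.astype(np.float32)),np.median(P[k][:,2]))
# base plate: rectangle fit
k=(abs(P[:,2]-.015)<.004)&(np.hypot(*(P[:,:2]-O).T)<.25); print(cv2.minAreaRect(P[k][:,:2].astype(np.float32)))
E
```

```text
6.85 [ 0.5311 -0.1298  0.189 ] [-0.01  0.   -0.01  0.    0.    0.  ]
pin_seat [ 0.5298 -0.01    0.0195] 0.94 [241.  71.]
stand [ 0.5317 -0.0117  0.0047] 0.67 [243.  74.]
sleeve_wide_mid [ 0.5321 -0.1336  0.1834] 0.6 [260. 244.]
0.005 1 [0.476  0.0021]
0.01 3883 [ 0.5329 -0.0036]
0.015 4904 [ 0.5312 -0.0068]
0.02 145 [ 0.5322 -0.0096]
0.025 14 [ 0.5317 -0.0191]
0.03 7 [ 0.5356 -0.0183]
0.035 59 [ 0.5317 -0.0114]
0.04 193 [ 0.5317 -0.0088]
0.045 320 [ 0.5313 -0.0083]
0.05 0 
0.055 0 
pin top ((0.5308783054351807, -0.008901297114789486), 0.011240937747061253) 0.047640190221967554
((0.5732767581939697, -0.08453494310379028), (0.2810514569282532, 0.39323607087135315), 82.30308532714844)
```

View pics/w2.png

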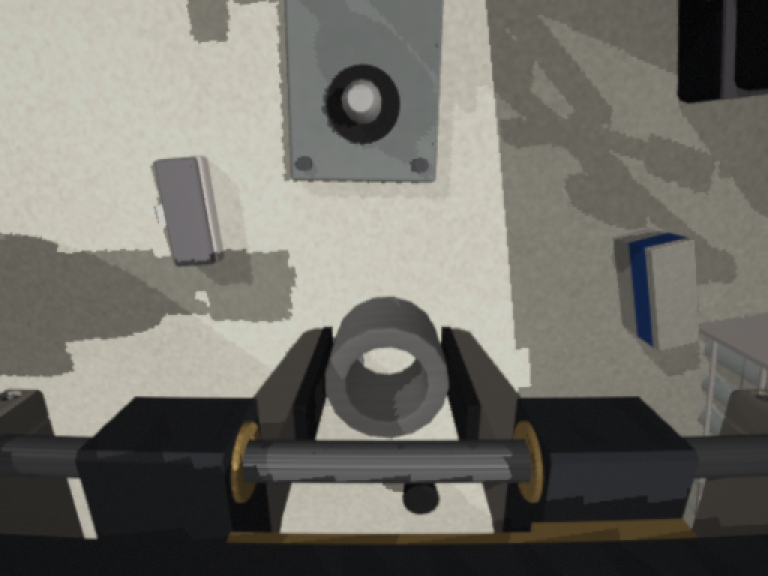

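```bash
python3 - <<'E'
from h import *
np.set_printoptions(precision=4,suppress=True)
s,p,d=snap('wrist'); c=cam('wrist',s)
# pin
r=spotter.cut_out('wrist','stand')[0]; m=r['region']; print(r['confidence'])
m=(m).astype(np.uint8); cs=max(cv2.findContours(m,0,1)[0],key=cv2.contourArea).reshape(-1,2)
W=on_plane(c,cs,.015)[:,:2]; W=W[(cs[:,1]>6)]
O=np.array([.531,-.0085])
def f(q):
    a=q[2]; L=(W-q[:2])@np.array([[np.cos(a),-np.sin(a)],[np.sin(a),np.cos(a)]])
    k=L[:,0]<.05; e=np.minimum(np.abs(L[:,0]+.055),np.abs(np.abs(L[:,1])-.056)); return np.where(k,e,0)
q=least_squares(f,[*O,1.42],loss='soft_l1',f_scale=.001).x; print('stand plate fit',q,np.degrees(q[2]),np.median(f(q)))
# bright disc pin top
g=p.max(2); P,u,v=cloud(c,d); k=(np.hypot(*(P[:,:2]-O).T)<.02)&(P[:,2]>.045)&(g[v,u]>110)
print('pin bright',k.sum(),on_plane(c,[[u[k].mean(),v[k].mean()]],.048))
# sleeve in hand
R=Ro.from_quat(s['eef_rot']).as_matrix()
L=(P-s['tool_pos'])@R
k=(np.hypot(L[:,1],L[:,2])<.026); print('sleeve hand x pct',np.percentile(L[k][:,0],[1,5,20,50]))
for lab in('sleeve_wide_mid',):
  for r in spotter.cut_out('wrist',lab)[:2]:
    mm=r['region'][v,u]; Q=L[mm]; h=np.percentile(Q[:,0],3); T=Q[Q[:,0]<h+.005]; print(r['confidence'],h,T.mean(0),len(T))
    H=cv2.convexHull(T[:,1:].astype(np.float32)).reshape(-1,2)
    print(least_squares(lambda q:np.hypot(*(H-q[:2]).T)-.024,[0,0],loss='soft_l1',f_scale=.001).x, np.ptp(T,axis=0))
print(rel([.5312,-.0085,.1],[np.cos(q[2]+np.pi/2),np.sin(q[2]+np.pi/2)]))
E
```

```text
0.76
stand plate fit [ 0.5317 -0.0072  1.4085] 80.70310779728493 0.0009152345159778516
pin bright 292 [[ 0.5319 -0.0077  0.048 ]]
sleeve hand x pct [-0.1092 -0.108  -0.0987 -0.0136]
0.6 -0.014266853357828346 [-0.013  -0.0003  0.0001] 3117
[-0.0003  0.0015] [0.006  0.0474 0.0478]
(array([  89.9,  -17.8, -119.9]), np.float64(0.7363878155686336))
```

play_rows(steps=[[[40,10,-4.5,-30,0.7],[40,20,-4.5,-30,0],[40,30,-4.5,-30,0],[40,25,-4.5,-31,0],[40,0,0,0,0],[40,0,0,0,0],[40,0,0,0,0]]])

```text
t: 7.95
tool_pos: [0.533, -0.0077, 0.1058]
eef_rot: [0.539, 0.458, -0.538, 0.459]
contact_force: [0.1, -0.7, -4.8]
finger_gap: 0.0478
```

```bash
python3 look.py w3 pin_seat; python3 - <<'E'
from h import *
s=readout.get_state(); print(s['contact_force'],rel([.5318,-.0075,.046]))
E
```

```text
7.95 [ 0.533  -0.0077  0.1058] [-0.01 -0.01  0.   -0.   -0.    0.  ]
[ 0.18472063 -0.26778768 -4.64197384] (array([60. , -1.4, -0.3]), None)
```

View pics/w3.png

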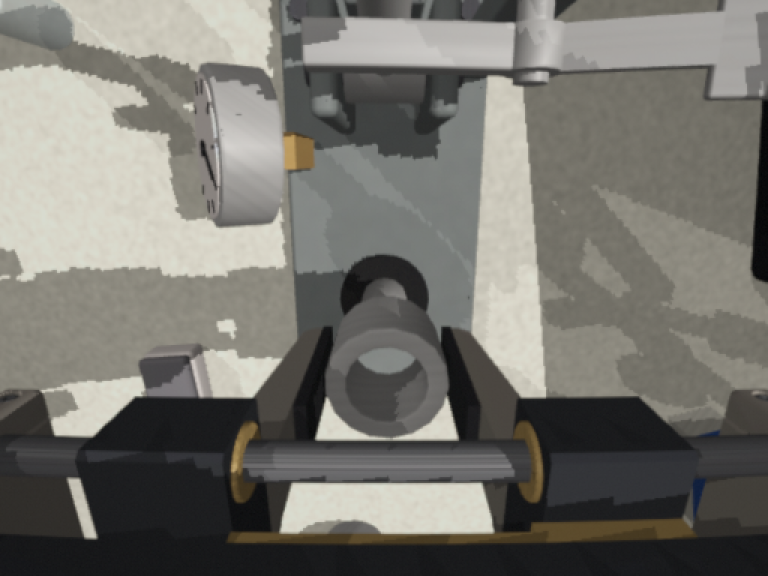

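The gauge sits at view (240,145) beside the plate. Its x-extent against the gripper body needs a check before lowering.

```bash
cat >> h.py <<'E'
O=np.array([.5316,-.008,0]); A=np.radians(81)
S=np.array([[np.cos(A),-np.sin(A),0],[np.sin(A),np.cos(A),0],[0,0,1]])  # stand->world
E
python3 - <<'E'
from h import *
np.set_printoptions(precision=4,suppress=True)
z=np.load('w3.npz'); c=cam('wrist',z); P,u,v=cloud(c,z['d']); L=(P-O)@S
k=(L[:,1]>.05)&(L[:,1]<.1)&(L[:,2]>.04)&(L[:,2]<.13)&(L[:,0]>.02)&(L[:,0]<.12)
print('gauge',np.percentile(L[k],[1,50,99],axis=0))
k=(L[:,1]<-.01)&(L[:,1]>-.2)&(L[:,2]>.1)&(L[:,2]<.2)&(L[:,0]>.05)
print('catch',np.percentile(L[k],[1,50,99],axis=0))
k=(abs(L[:,1])<.03)&(L[:,2]>.12)&(L[:,2]<.15)&(L[:,0]>.05)
print('gate',np.percentile(L[k],[1,50,99],axis=0))
k=(L[:,1]<-.09)&(L[:,2]>.14)&(L[:,2]<.2)&(L[:,0]>.05)
print('tab',np.percentile(L[k],[1,50,99],axis=0))
E
```

```text
gauge [[0.0565 0.0501 0.0724]
 [0.0867 0.0564 0.107 ]
 [0.1145 0.0802 0.1171]]
catch [[ 0.0963 -0.0931  0.1029]
 [ 0.1094 -0.0541  0.1383]
 [ 0.1299 -0.0112  0.1527]]
gate [[ 0.1045 -0.0294  0.1262]
 [ 0.1104 -0.0033  0.1369]
 [ 0.1221  0.0202  0.1396]]
tab [[ 0.0959 -0.0953  0.1493]
 [ 0.1041 -0.0916  0.1518]
 [ 0.1177 -0.09    0.1539]]
```

play_rows(steps=[[[40,8,-1.3,-0.2,0],[40,8,0,0,0],[40,8,0,0,0],[40,6,0,0,0],[40,6,0,0,0],[40,0,0,0,0]]])

```text
t: 8.65
tool_pos: [0.5303, -0.0067, 0.068]
eef_rot: [-0.538, -0.459, 0.539, -0.458]
contact_force: [-1.1, 0.6, -4.0]
finger_gap: 0.0479
```

play_rows(steps=[[[40,5,0,0,0],[40,5,0,0,0],[40,5,0,0,0],[40,4,0,0,0],[40,0,0,0,0],[40,0,0,0,0]]])

```text
t: 9.25
tool_pos: [0.5309, -0.0067, 0.05]
eef_rot: [-0.539, -0.458, 0.539, -0.458]
contact_force: [0.4, 0.2, -4.6]
finger_gap: 0.0479
```

play_rows(steps=[[[40,2,0,0,0],[40,2,0,0,0],[40,1,0,0,0],[40,0,0,0,0],[40,0,0,0,0]]])

```text
t: 9.75
tool_pos: [0.531, -0.0067, 0.0454]
eef_rot: [0.539, 0.458, -0.539, 0.458]
contact_force: [-3.1, 0.8, 4.2]
finger_gap: 0.0478
```

play_rows(steps=[[[60,0,0,0,0],[80,0,0,0,0],[91,0,0,0,0],[91,0,0,0,0],[91,0,0,0,0],[91,0,0,0,0]]])

```text
t: 10.35
tool_pos: [0.531, -0.0067, 0.0451]
eef_rot: [0.539, 0.458, -0.539, 0.458]
contact_force: [-0.9, -0.4, 0.6]
finger_gap: 0.0907
```

play_rows(steps=[[[91,-10,0,0,0],[91,-20,0,0,0],[91,-25,0,0,0],[91,-25,0,0,0],[91,-20,0,10,0],[91,0,0,20,0],[91,0,0,20,0],[91,0,0,0,0],[91,0,0,0,0]]])

```text
t: 11.25
tool_pos: [0.523, -0.0561, 0.1456]
eef_rot: [0.539, 0.458, -0.539, 0.458]
contact_force: [-0.4, 0.1, -0.2]
finger_gap: 0.0908
```

```bash
python3 look.py w4 pin_seat catch_tab lever_grip; python3 - <<'E'
from h import *
q=sleeve('wrist',near=(.5316,-.008)); 
np.set_printoptions(precision=4,suppress=True)
for n in('wrist','top','side'):
    s,p,d=snap(n)
    for l in('catch_tab','lever_hinge','lever_grip','pin_seat'):
        for r in spotter.place_of(n,l)[:1]: print(n,l,(np.array(r['xyz'])-O)@S,r['confidence'])
E
```

```text
11.25 [ 0.523  -0.0561  0.1456] [ 0.02  0.01 -0.    0.   -0.    0.  ]
pin_seat [ 0.5273 -0.0087  0.0188] 0.64 [254. 141.]
wrist sleeve_wide_mid 0.87 top 0.0587 circle [ 0.5304 -0.0085  0.0234] mean [ 0.5304 -0.008 ] 1377
wrist lever_grip [-0.1326 -0.2292 -0.0015] 0.47
wrist pin_seat [-0.0055  0.0024  0.0182] 0.76
top catch_tab [ 0.1086 -0.1078  0.1593] 0.68
top lever_hinge [ 0.1186 -0.0007  0.0802] 0.82
top lever_grip [0.1767 0.0531 0.315 ] 0.73
top pin_seat [0.0019 0.0012 0.0192] 0.96
side catch_tab [ 0.1116 -0.1073  0.1567] 0.42
side lever_hinge [0.1154 0.0049 0.0819] 0.94
side lever_grip [0.1801 0.0498 0.3134] 0.86
side pin_seat [-0.0009 -0.0027  0.0256] 0.74
```

View pics/w4.png

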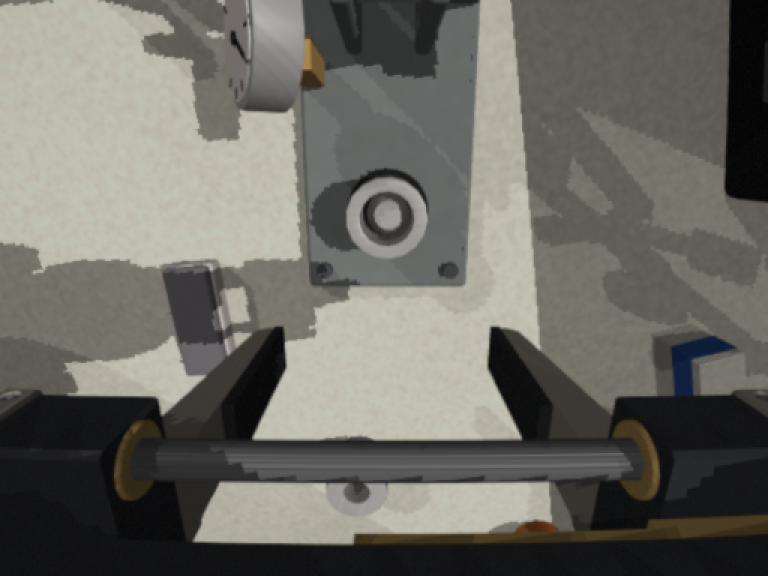

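Sleeve is seated around the pin (view (387,216), top at 58.7 mm, let go). Next the gripper turns for the tab, clear of the lever.

play_rows(steps=[[[60,-20,26,0,0],[30,-20,26,0,0],[0,-20,26,0,0],[0,-10,26,0,0],[0,0,0,0,8.5],[0,0,0,0,8.5],[0,0,0,0,8.5],[0,0,0,0,8.5],[0,0,0,0,8.5],[0,0,0,0,8.5]]])

```text
t: 13.3
tool_pos: [0.6255, -0.0728, 0.215]
eef_rot: [-0.684, -0.18, 0.684, -0.179]
contact_force: [-0.3, -0.4, 0.8]
finger_gap: 0.0133
```

play_rows(steps=[[[0,0,0,0,8.5],[0,0,0,0,8.5],[0,0,0,0,8.5],[0,0,0,0,8.5],[0,0,0,0,5],[0,0,0,0,0],[0,0,0,0,0]]])

```text
t: 14.0
tool_pos: [0.6255, -0.0727, 0.215]
eef_rot: [-0.705, 0.056, 0.705, 0.056]
contact_force: [0.0, -0.4, 0.4]
finger_gap: 0.0003
```

```bash
cat >> h.py <<'E'
def srel(p,dirx=True):
    s=readout.get_state(); print('stand TCP',((s['tool_pos']-O)@S*1000).round(1),'q6',s['joint_pos'].round(2),'F',s['contact_force'].round(1))
    X=S@np.array(p)+O; print(rel(X,S[:2,0] if dirx else S[:2,1]))
E
python3 -c "
from h import *
srel([.108,-.104,.205])"
```

```text
stand TCP [ -49.3 -102.9  215. ] q6 [-0.12  0.38  1.64  0.    1.13  1.61] F [ 0.  -0.4  0.4]
(array([  10. , -157.3,   -0.9]), np.float64(-0.07889445647930415))
```

play_rows(steps=[[[0,0,-40,0,0],[0,0,-40,0,0],[0,0,-40,0,0],[0,0,-37,-1,0],[0,15,0,0,0],[0,15,0,0,0],[0,0,0,0,0],[0,0,0,0,0]]])

```text
t: 14.8
tool_pos: [0.6512, 0.0807, 0.1843]
eef_rot: [-0.704, 0.057, 0.705, 0.057]
contact_force: [0.1, -0.8, 0.4]
finger_gap: 0.0006
```

```bash
python3 - <<'E'
from h import *
srel([.108,-.104,.095])
s,p,d=snap('side'); cv2.imwrite('pics/s1.png',cv2.resize(p[120:290,150:350],(800,680))[:600])
E
```

```text
stand TCP [ 106.3 -104.2  184.3] q6 [ 0.12  0.45  1.6  -0.    1.09  1.85] F [ 0.1 -0.8  0.4]
(array([89.3, -1.7,  0.1]), np.float64(-0.2745833280048373))
```

View pics/s1.png

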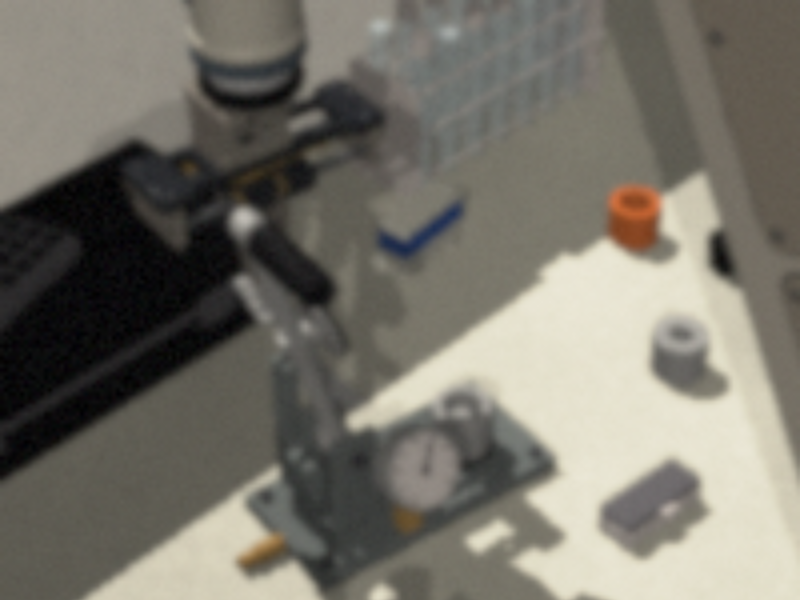

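play_rows(steps=[[[0,8,0,0,0],[0,8,0,0,0],[0,8,0,0,0],[0,8,0,0,0],[0,8,0,0,0]]])

```text
t: 15.35
tool_pos: [0.6519, 0.082, 0.1444]
eef_rot: [0.705, -0.057, -0.705, -0.057]
contact_force: [0.6, -0.1, 3.3]
finger_gap: 0.0005
```

play_rows(steps=[[[0,8,0,0,0],[0,8,0,0,0],[0,8,0,0,0],[0,8,0,0,0],[0,0,0,0,0]]])

```text
t: 15.85
tool_pos: [0.6512, 0.082, 0.1117]
eef_rot: [-0.704, 0.057, 0.705, 0.057]
contact_force: [-0.3, 0.3, 0.5]
finger_gap: 0.0001
```

play_rows(steps=[[[0,4,0,0,0],[0,4,0,0,0],[0,4,0,0,0],[0,3,0,0,0]]])

```text
t: 16.25
tool_pos: [0.6518, 0.082, 0.0979]
eef_rot: [0.705, -0.057, -0.705, -0.057]
contact_force: [0.4, -0.3, 1.2]
finger_gap: 0.0004
```

play_rows(steps=[[[0,3,0,0,0],[0,3,0,0,0],[0,2,0,0,0],[0,0,0,0,0]]])

```text
t: 16.65
tool_pos: [0.6542, 0.0821, 0.0918]
eef_rot: [0.707, -0.057, -0.703, -0.057]
contact_force: [3.1, -1.7, 10.1]
finger_gap: 0.0001
```

```bash
python3 - <<'E'
from h import *
srel([.108,-.104,.085])
s,p,d=snap('top'); c=cam('top',s)
cv2.imwrite('pics/t1.png',cv2.resize(p[140:220,210:310],(800,640))[:600])
P,u,v=cloud(c,d); L=(P-O)@S
k=(L[:,0]>.09)&(L[:,0]<.135)&(L[:,1]>-.06)&(L[:,1]<.03)&(L[:,2]>.12)&(L[:,2]<.24)
print(np.c_[L[k]*1000].round()[:40])
for r in spotter.place_of('top','catch_tab')[:1]: print((np.array(r['xyz'])-O)@S,r['confidence'])
E
```

```text
stand TCP [ 108.1 -107.    91.8] q6 [ 0.12  0.55  1.66 -0.    0.92  1.85] F [ 3.1 -1.7 10.1]
(array([6.8, 0.2, 3. ]), np.float64(-0.22914238851285518))
[]
```

play_rows(steps=[[[0,-20,0,-1,0],[0,-45,0,-1,0],[0,-45,0,0,0],[20,-45,0,0,0],[40,-45,0,0,0],[60,-45,0,0,0],[60,-45,0,0,0],[60,-20,0,0,0],[60,0,0,0,0],[60,0,0,0,0]]])

```text
t: 17.75
tool_pos: [0.6534, 0.0817, 0.399]
eef_rot: [-0.704, 0.057, 0.705, 0.057]
contact_force: [0.1, -0.3, -1.2]
finger_gap: 0.0542
```

```bash
python3 - <<'E'
from h import *
np.set_printoptions(precision=4,suppress=True)
srel([.178,.056,.39])
for n in('top','side'):
    s,p,d=snap(n)
    for l in('catch_tab','lever_grip','lever_hinge'):
        for r in spotter.place_of(n,l)[:1]: print(n,l,(np.array(r['xyz'])-O)@S,r['confidence'])
    if n=='side': cv2.imwrite('pics/s2.png',cv2.resize(p[150:290,170:330],(684,600),interpolation=3))
E
```

```text
stand TCP [ 107.6 -106.3  399. ] q6 [0.12 0.3  1.34 0.   1.5  1.85] F [ 0.1 -0.3 -1.2]
(array([  9.2, -69.7, 162.6]), np.float64(-0.23562569731785743))
top lever_grip [0.176  0.0513 0.3164] 0.66
top lever_hinge [-0.1329 -0.2305 -0.0021] 0.32
side lever_grip [0.1774 0.0518 0.3156] 0.8
side lever_hinge [ 0.1593  0.1891 -0.0004] 0.66
```

View pics/s2.png

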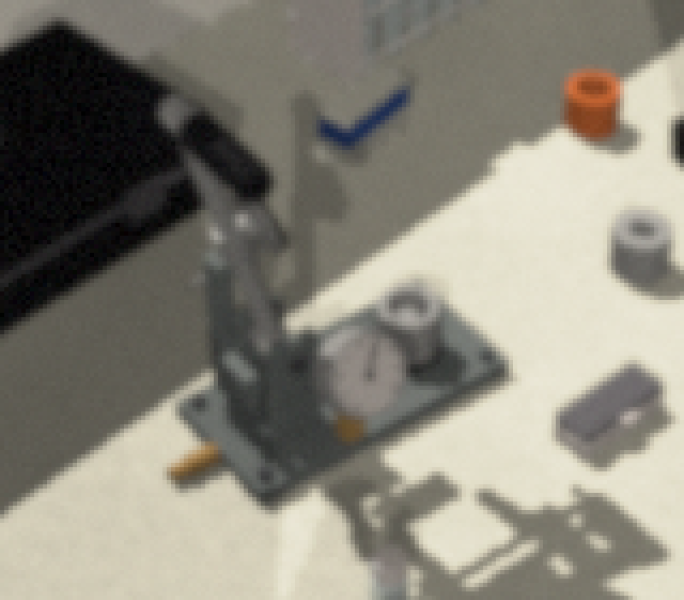

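```bash
python3 look.py w5 catch_tab lever_grip; python3 - <<'E'
from h import *
np.set_printoptions(precision=0,suppress=True,linewidth=200)
z=np.load('w5.npz'); c=cam('wrist',z); P,u,v=cloud(c,z['d']); L=(P-O)@S*1000
for y0 in range(-100,40,10):
    k=(L[:,0]>85)&(L[:,0]<135)&(abs(L[:,1]-y0)<5)&(L[:,2]>70)&(L[:,2]<300)
    print(y0,k.sum(),np.percentile(L[k],[10,50,90,99],axis=0)[:,[0,2]].ravel() if k.sum()>3 else '')
E
```

```text
18.15 [0.6536 0.0817 0.3993] [-0.   -0.   -0.01  0.    0.    0.  ]
catch_tab [0.6394 0.0804 0.0827] 0.71 [259. 164.]
lever_grip [0.5063 0.1722 0.3138] 0.87 [197. 339.]
-100 92 [ 98.  71. 109.  77. 121.  79. 122.  80.]
-90 112 [ 98.  80. 109.  85. 120.  91. 122.  93.]
-80 116 [ 98.  91. 110.  95. 120.  99. 124. 100.]
-70 60 [105.  98. 110. 105. 115. 109. 123. 111.]
-60 141 [107.  86. 126. 115. 133. 134. 135. 141.]
-50 138 [105. 123. 115. 136. 131. 141. 134. 142.]
-40 156 [106. 134. 113. 146. 129. 166. 134. 171.]
-30 179 [100. 101. 112. 184. 124. 205. 129. 211.]
-20 196 [104. 104. 122. 197. 130. 220. 133. 223.]
-10 252 [119. 105. 126. 171. 133. 225. 135. 227.]
0 132 [115. 134. 123. 211. 132. 227. 134. 228.]
10 102 [100.  93. 121. 208. 130. 225. 133. 227.]
20 91 [ 97.  96. 114. 106. 124. 216. 131. 221.]
30 1
```

View pics/w5.png

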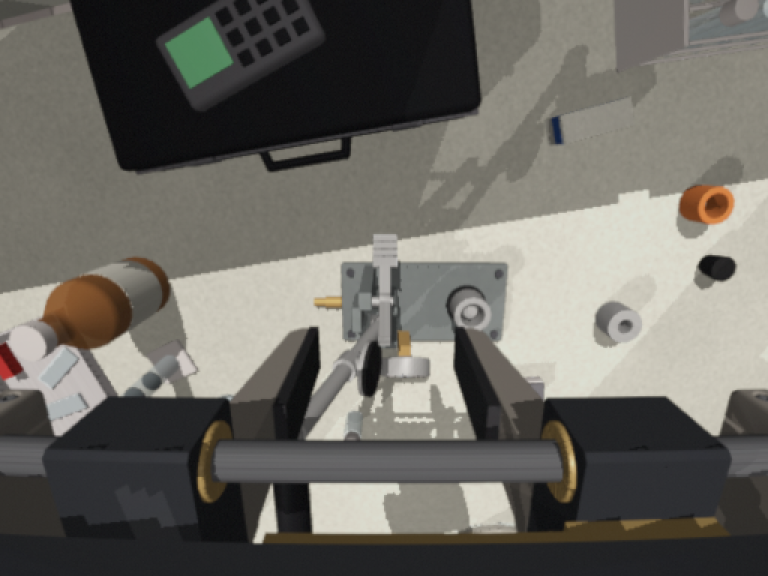

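Tab now slopes down ~45°, gate stands up beside the lever at view (384,320): catch off. Over to the grip.

play_rows(steps=[[[60,0,-17,40,0],[60,0,-17,40,0],[60,0,-17,40,0],[60,0,-18,42,0],[60,0,0,0,0],[60,30,0,0,0],[60,30,0,0,0],[60,25,0,0,0],[60,0,0,0,0],[60,0,0,0,0]]])

```text
t: 19.3
tool_pos: [0.5054, 0.1757, 0.3156]
eef_rot: [-0.705, 0.057, 0.705, 0.057]
contact_force: [0.7, 0.6, 0.2]
finger_gap: 0.0598
```

```bash
python3 - <<'E'
from h import *
np.set_printoptions(precision=4,suppress=True)
srel([.176,.056,.312])
s,p,d=snap('side'); cv2.imwrite('pics/s3.png',cv2.resize(p[110:290,140:340],(667,600),interpolation=3))
E
```

```text
stand TCP [177.3  54.6 315.6] q6 [ 0.33  0.14  1.72 -0.    1.28  2.06] F [0.7 0.6 0.2]
(array([3.6, 1.3, 1.4]), np.float64(-0.24622627318228751))
```

View pics/s3.png

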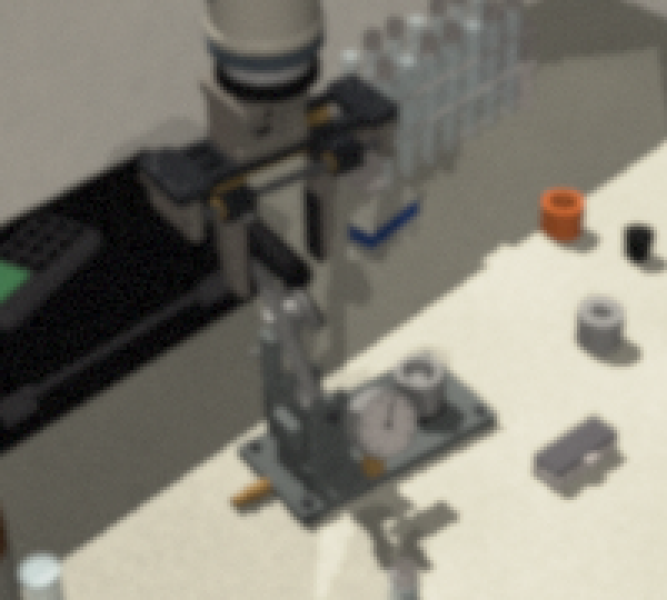

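play_rows(steps=[[[60,4,1,1,0],[60,0,0,0,0],[20,0,0,0,0],[20,0,0,0,0],[20,0,0,0,0],[20,0,0,0,0],[20,0,0,0,0]]], grip_force=45)

```text
t: 20.05
tool_pos: [0.5038, 0.1751, 0.3111]
eef_rot: [0.705, -0.057, -0.705, -0.057]
contact_force: [-0.8, 1.1, 0.4]
finger_gap: 0.0245
```

```bash
python3 - <<'E'
from h import *
srel([.176,.056,.312])
th=np.radians(np.linspace(0,105,29)-15); x=115-235*np.sin(th); z=85+235*np.cos(th)
R=np.c_[-np.diff(z),-np.diff(x)].round(1)
for i in range(0,28,10): print(R[i:i+10].tolist())
E
```

```text
stand TCP [176.5  56.1 311.1] q6 [0.33 0.14 1.73 0.   1.27 2.06] F [-0.8  1.1  0.4]
(array([-0.9,  0.5, -0.1]), np.float64(-0.23513721535482546))
[[-3.5, 15.0], [-2.5, 15.2], [-1.5, 15.3], [-0.5, 15.4], [0.5, 15.4], [1.5, 15.3], [2.5, 15.2], [3.5, 15.0], [4.5, 14.7], [5.4, 14.4]]
[[6.3, 14.0], [7.2, 13.6], [8.1, 13.1], [9.0, 12.5], [9.8, 11.9], [10.5, 11.2], [11.2, 10.5], [11.9, 9.8], [12.5, 9.0], [13.1, 8.1]]
[[13.6, 7.2], [14.0, 6.3], [14.4, 5.4], [14.7, 4.5], [15.0, 3.5], [15.2, 2.5], [15.3, 1.5], [15.4, 0.5]]
```

play_rows(steps=[[[20,-3.5,15.0,0,0],[20,-2.5,15.2,0,0],[20,-1.5,15.3,0,0],[20,-0.5,15.4,0,0],[20,0.5,15.4,0,0]]])

```text
t: 20.55
tool_pos: [0.491, 0.0983, 0.3187]
eef_rot: [-0.705, 0.057, 0.705, 0.057]
contact_force: [-0.7, 2.9, -1.8]
finger_gap: 0.0246
```

play_rows(steps=[[[20,1.5,15.3,0,0],[20,2.5,15.2,0,0],[20,3.5,15.0,0,0],[20,4.5,14.7,0,0],[20,5.4,14.4,0,0],[20,6.3,14.0,0,0],[20,7.2,13.6,0,0],[20,8.1,13.1,0,0]]])

```text
t: 21.35
tool_pos: [0.4722, -0.0152, 0.2788]
eef_rot: [-0.704, 0.057, 0.705, 0.057]
contact_force: [-2.2, 5.8, -1.0]
finger_gap: 0.0249
```

```bash
python3 - <<'E'
from h import *
th=np.radians(13*3.75-15); srel([.115-.235*np.sin(th),.056,.085+.235*np.cos(th)-.001])
E
```

```text
stand TCP [-16.4  57.6 278.8] q6 [-0.04  0.06  1.89  0.    1.19  1.7 ] F [-2.2  5.8 -1. ]
(array([-0.6, -0.8, -1.6]), np.float64(-0.2410187223013054))
```

Tracking well.

play_rows(steps=[[[20,9.0,12.5,-0.5,0],[20,9.8,11.9,-0.5,0],[20,10.5,11.2,-0.5,0],[20,11.2,10.5,0,0],[20,11.9,9.8,0,0],[20,12.5,9.0,0,0],[20,13.1,8.1,0,0],[20,13.6,7.2,0,0],[20,14.0,6.3,0,0],[20,14.4,5.4,0,0]]])

```text
t: 22.35
tool_pos: [0.4572, -0.1053, 0.1582]
eef_rot: [-0.703, 0.057, 0.706, 0.057]
contact_force: [-5.5, 7.1, 2.9]
finger_gap: 0.0247
```

```bash
python3 - <<'E'
from h import *
th=np.radians(23*3.75-15); srel([.115-.235*np.sin(th),.056,.085+.235*np.cos(th)-.001])
srel([-.12,.056,.084])
E
```

```text
stand TCP [-107.8   58.2  158.2] q6 [-0.23  0.21  2.03  0.    0.91  1.5 ] F [-5.5  7.1  2.9]
(array([-1.3, -0.2, -2.2]), np.float64(-0.2459252320958285))
stand TCP [-107.8   58.2  158.2] q6 [-0.23  0.21  2.03  0.    0.91  1.5 ] F [-5.5  7.1  2.9]
(array([74.2, 12.3, -2.6]), np.float64(-0.2459252320958285))
```

play_rows(steps=[[[20,14.7,4.5,-0.7,0],[20,15.0,3.5,-0.7,0],[20,15.2,2.5,0,0],[20,12,1.0,0,0],[20,8,0.3,0,0],[20,5,0,0,0],[20,0,0,0,0],[20,0,0,0,0]]])

```text
t: 23.15
tool_pos: [0.4554, -0.117, 0.0884]
eef_rot: [-0.702, 0.057, 0.707, 0.057]
contact_force: [-9.4, 4.4, 5.7]
finger_gap: 0.0246
```

play_rows(steps=[[[20,2,0,1,0],[20,2,0,1,0],[20,0,0,0,0],[20,0,0,0,0]]])

```text
t: 23.55
tool_pos: [0.4553, -0.117, 0.0852]
eef_rot: [-0.704, 0.057, 0.706, 0.057]
contact_force: [-5.1, 4.3, 6.0]
finger_gap: 0.0249
```

```bash
python3 - <<'E'
from h import *
srel([-.12,.056,.084]); print(readout.get_state()['moment'])
E
```

```text
stand TCP [-119.6   58.3   85.2] q6 [-0.25  0.33  2.08 -0.    0.74  1.48] F [-5.1  4.3  6. ]
(array([ 1.1,  0.4, -2.3]), np.float64(-0.21646771752853056))
[ 0.67582537  0.85541129 -0.02830888]
```

play_rows(steps=[[[20,1.5,0,0.8,0],[20,1.5,0,0.7,0],[20,0,0,0,0],[20,0,0,0,0]]], grip_force=60)

```text
t: 23.95
tool_pos: [0.4553, -0.1171, 0.0837]
eef_rot: [-0.705, 0.057, 0.705, 0.057]
contact_force: [-7.3, 5.5, 22.6]
finger_gap: 0.0242
```

play_rows(steps=[[[20,0,0,0,0],[20,0,0,0,0],[20,0,0,0,0],[20,0,0,0,0],[20,0,0,0,0],[20,0,0,0,0],[20,0,0,0,0],[20,0,0,0,0]]])

```text
t: 24.75
tool_pos: [0.4553, -0.1171, 0.0837]
eef_rot: [-0.705, 0.057, 0.705, 0.057]
contact_force: [-6.9, 5.3, 22.3]
finger_gap: 0.0244
```

```bash
python3 - <<'E'
from h import *
s,p,d=snap('side'); cv2.imwrite('pics/s4.png',cv2.resize(p[110:340,130:370],(626,600),interpolation=3)); srel([-.12,.056,.085])
E
```

```text
stand TCP [-119.7   58.3   83.7] q6 [-0.25  0.33  2.08 -0.    0.74  1.48] F [-7.4  5.6 22.9]
(array([-1.3,  0.3, -2.3]), np.float64(-0.21997049456956574))
```

View pics/s4.png

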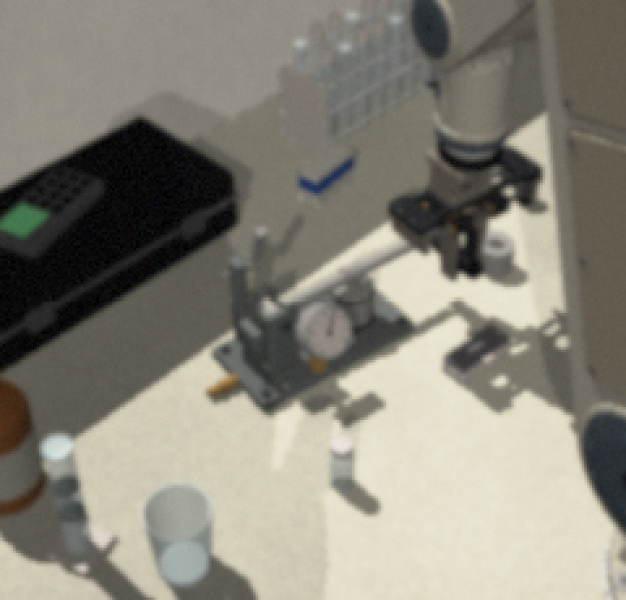

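The lever is level with its pad on the sleeve (view (350,295)), the gate is up at (262,240), and everything else stands where it was. The push on the grip is steady at about 22 N, so I'm handing it in.

```bash
python3 -c "
from h import *
print(arm.sign_off())"
```

```text
the job is handed in; nothing more can be done
None
```

The job is done and handed in at about 25 s of the 64 s allowed; the hand-in reports no verdict. I put the grey wide-bored sleeve on the pin and let go, pressed the catch tab down to its stop, then pulled the lever down by its grip. The gripper was still holding it when I handed in.

**Last checks:**
- **Sleeve:** its top measured 58.7 mm above the bench, against 59 expected. It was 1.3 mm off my estimate of the pin's axis, within the 4 mm limit. I measured this before the lever came down, not after.
- **Catch:** the wrist depth picture showed the tab sloping about 44° down and the gate standing upright. The full stop is 47°.
- **Lever:** the grip's nominal level height is 85 mm; the tool read 83.7 mm. The upward force on the gripper was steady at about 22 N for 0.8 s. From that I estimate about 34 N at the pad; I could not read the pad force directly.
- **Other things on the bench:** the last side picture showed nothing displaced, though I did not measure them again.

**Disagreements:**
- A sideways force of about 7 N along the grip's axis stayed on during the final hold, with no cause found. The tool also sat about 2 mm further out along the grip than planned.
- After the sleeve was seated, the wrist network placed the seat about 6 mm from my estimate of the pin. I trusted my own measurements, because the sleeve had gone over the pin with little side force.

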